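# Cam-lock the leaf onto the slab-rolling bed

### The job

Take the orange screwdriver from its wooden block, set its blade gently into the slot of the brass cam on the clay-rolling bed and turn the cam clockwise until you feel the leaf drawn firmly onto its rubber seal, stopping there so that the lock is not overstrained. Then stand the screwdriver back in its block, and leave the jar, the pail and the green rib where they are.

Things in the scene. Friction and masses are not known exactly. Their poses are not given: they have to be found in the camera images.
- bed: Bench-top clay-rolling bed, fixed: a white board on plywood, 180 mm (x) by 195 mm (y), 30 mm thick, with a steel roller between blue cheeks (85 mm high) at its -y end. Origin on the cam's vertical axis at bench level, z up. Its straight edge, carrying a black rubber seal, lies 35 mm from the origin on the +y side; beyond it two low aluminium rails guide the leaf.
- cam: Brass cam disc, 34 mm across, in a grey square plate in the bed's top, turning about the vertical. Origin: centre of its top face, 31 mm above the bench; z up. A straight slot runs along its x axis: 5 mm wide, 21 mm long, 6 mm deep. Clockwise from above draws the leaf in, about 5.5 mm per rad. It starts 0 to 0.15 rad clockwise of the bed's x axis, stops dead at 1.8 rad and stays where it is left.
- cam_slot (a point): Middle of the slot's floor, 25 mm above the bench. Turning the cam takes about 0.15 N m, a little more as it slides the leaf; once the leaf meets its seal the torque climbs steeply, within 0.1 rad: 0.24 N m pulls with 12 N, 0.30 with 20 N (firm), 0.44 with 38 N (overstrained). The angle where this happens varies by 0.7 rad from start to start: the seal's stand-off, 2 to 6 mm, is not known. The cam holds when let go.
- leaf: Loose white leaf board, 180 mm (x) by 120 mm (y), 30 mm thick, 0.4 to 0.65 kg, lying between the rails with its bolt already inside the cam's housing and a gap of about 6.5 mm to the bed's edge. Origin: centre of its underside; axes as the bed's at the start. It need not be touched.
- driver: Wide-blade screwdriver, 152 mm long, 120 g, standing upright in the block. Origin: middle of the blade's tip; z runs up to the handle. Blade 17 mm wide (x) by 3 mm thick (y), 14 mm long; round shank 15 mm across up to z = 62 mm; black collar 34 mm across from z = 62 to 68 mm; square orange handle 22 by 22 mm, flats facing x and y, from z = 68 to 146 mm; small black cap above.
- stand: Fixed wooden block, 80 by 80 mm, 66 mm high, with an upright through hole 23 mm across in its middle. The screwdriver hangs in it by its collar, tip 4 mm above the bench. Origin: centre of the underside.
- jar: White jar with a black cap, 64 mm across, 120 mm high, upright beyond the bed. Origin at its underside. Leave alone.
- pail: White plastic pail, 100 mm across, 100 mm high. Origin at its underside. Leave alone.
- rib: Green plastic disc (potter's rib), 52 mm across, 5 mm thick, lying on the bed between cam and roller. Origin at its underside. Leave alone.

How it is judged (in metres and radians):
On the way, in this order (a step that is already met when the one before it is completed fails the run):
1. the blade is seated in the cam's slot (z of driver in the frame of cam below -0.003 m and horizontal distance between driver and cam below 0.005 m and angle between the x axis of driver and the x axis of cam, either way round below 0.3 rad), for 0.1 s.
2. with the blade in the slot, the cam has drawn the leaf tight (pull of 12 N or more) (all of step 1 and contact force between leaf and cam above 12 N), for 0.2 s.
At the end, for the whole second after the job is handed in: The cam holds the leaf with a pull of at least 9 N, at rest; the screwdriver stands still and upright in its block, collar down (tip within 8 mm of the hole's axis and below 8 mm, tilt under 0.12 rad); jar, pail and rib are within 20 mm of their starts (contact force between leaf and cam above 9 N and linear speed of leaf below 0.005 m/s and horizontal distance between driver and stand below 0.008 m and angle between driver's own z axis and vertical below 0.12 rad and z of driver in the frame of stand below 0.008 m and linear speed of driver below 0.01 m/s and distance of each of jar, pail, rib from where it was at the start of the episode below 0.02 m); the robot touches nothing.
It fails at once if the cam lock is overstrained: the cam pulls the leaf with more than 38 N (contact force between leaf and cam above 38 N).
It fails at once if the jar is disturbed: moved by more than 20 mm (distance of jar from where it was at the start of the episode above 0.02 m).
It fails at once if the pail is disturbed: moved by more than 20 mm (distance of pail from where it was at the start of the episode above 0.02 m).
It fails at once if the rib is disturbed: moved by more than 20 mm (distance of rib from where it was at the start of the episode above 0.02 m).
It fails at once if the blade is set down hard: over 40 N between screwdriver and cam while the cam pulls the leaf with less than 3 N (contact force between driver and cam above 40 N and contact force between leaf and cam below 3 N).
It also fails if it takes over 62 s, if anything falls off the work surface, if the arm or the gripper's body presses on something with over 40 N, if the wrist force passes 120 N, or if a joint passes its speed limit or range.

### The arm

A 6-joint arm with a two-finger parallel gripper is mounted at the origin on the work surface. World frame = base frame: x ahead of the robot, y to its left, z up, the work surface at z = 0. Lengths are in mm, angles in degrees, forces in N, time in s.
With the tool pointing down it reaches from about 350 to 975 mm from the base axis. Payload 7.1 kg.
Tool frame: the origin (TCP) lies midway between the tips of the shut fingers; the grasp point (between the pads) lies grip_depth behind it (grip_depth is the distance from the TCP to the grasp point, in mm); z points along the fingers, y is the direction in which the jaws open and shut (so a half turn about z gives the same grasp; the last joint's range is limited). The gripper opens to 88 mm and grips with 3 to 60 N. Pads are 20 mm wide; open, the fingers measure 115 mm over their backs; the gripper's body (75 mm by 178 mm) begins 61 mm behind the grasp point.
Start: joints at [76.261, 24.242, 93.386, -0, 62.372, -1.089], TCP at [136.85, 609.817, 201.875] pointing down, gripper open.
Joint ranges: [-172.04, 172.04], [-51.8, 120.97], [4.93, 147.93], [-75.15, 255.16], [6.16, 154.13], [-145.62, 145.62]. Speed limits (degrees/s): [136.94, 136.94, 172.46, 180, 180, 180].

### API

Orientations are given as a 3x3 rotation matrix whose columns are the frame's x, y, z axes.
In Python, from station import * gives the robot as it stands.
- The arm moves only by the tool play_rows, never from a script. Its argument "rows" is a list of rows, each a list of 2 entries, a list of its own where there are three numbers: the shift along the world's x, y, z in mm, then the turn about the world's z in degrees. In form: [[[dx, dy, dz], spin], ...]. A call has 1 to 20 rows; each row is the pose to reach, as a shift and turn from the pose commanded when the call began; what a row does not reach only later rows make up. A row lasts 1/8 s, in which the tool goes at most 62.5 mm and 10.7 degrees, less where a joint would pass 70% of its speed; a pose out of reach is approached as far as the arm can. A call with a gripper value outside its range is refused whole. "jaw" is the finger opening in mm, from 0 to 87.8, set as the call begins (left out, the last holds). The fingers move at their own pace and stop on an object; "newtons" is the grip in N (left out, the last holds). Time passes only in rows, so rows that repeat a pose let the fingers close. It gives the time, the measured TCP pose, the force and the opening at its end, in the units of the state.
- get_obs(): the state, without advancing time (a new reading comes with each control period).
- get_image(name): name is "scene" or "top" or "wrist"; returns the picture (480x640x3 uint8, red, green, blue); there is no depth.
- camera_model(name): a dict with "fx", "fy", "cx", "cy" (pixels), "rvec" (rotation vector, rad) and "tvec" (3), from world to camera coordinates, as OpenCV has them. Camera axes: x right, y down, z forward; pixel columns grow to the right and rows downward; lengths in mm; the calibration is good to about 2 mm. The wrist camera is an equidistant fisheye: a pixel r from the principal point sees the ray r / f radians off the axis. A picture is of the moment at which its call begins: read the wrist's pose just before it. camera_model takes no time and is no camera call; for the wrist camera it gives the pose at the moment of the call.
- close_job(): hands the job in, once; it reports no verdict.
The state is a dict: "time": time; "joint_pos": joint angles; "joint_vel": joint speeds; "tau": joint torques, N m; "eef_pos": TCP position; "tool_rot": TCP orientation; "wrist_force": force on the tool from outside, world axes, zero at the start; "wrist_torque": the same for the moment, N m; "width": finger opening in mm.
Only numpy, scipy, OpenCV 4.12 (cv2) and the standard library are available. Lean on these libraries where they do the work, as an engineer would, in place of code of your own. Each camera call takes 0.05 s, during which the arm holds its last target.

## Working session

There is one attempt and no reset: what is moved stays moved. The work goes in short steps, Python scripts to look and compute and a tool call to move; the robot and the scene stay as the last step left them, time stands still between calls to the robot, and variables do not carry over. Pictures are saved under pics/ and viewed, and the job is handed in when it is done.

Besides the shell and the picture viewer there is one more tool, called after "Call:" by a JSON object that holds its "method" and its "body", one argument or row to a line. play_rows: Moves the arm, as the interface text tells. Its arguments: {"type":"object","properties":{"rows":{"type":"array"},"jaw":{"type":"number"},"newtons":{"type":"number"}},"required":["rows"]}

```bash
ls; mkdir -p pics; python3 - <<'E'
from station import *
import cv2
o=get_obs()
print({k:o[k] for k in o})
for n in("scene","top","wrist"):
    cm=camera_model(n);print(n,cm)
    cv2.imwrite(f"pics/{n}0.png",get_image(n)[:,:,::-1])
E
```

```text
pics
{'time': 0.0, 'joint_pos': array([ 7.62622558e+01,  2.42829513e+01,  9.34303147e+01, -1.73536864e-03,
        6.23724495e+01, -1.08819770e+00]), 'joint_vel': array([-0.03035119, -0.04609875,  0.01593794, -0.01642268,  0.17680009,
       -0.1258976 ]), 'tau': array([ 3.52841453e-04, -5.44636202e+01, -2.73672187e+01,  6.43786392e-02,
        2.26206053e-02, -1.41199625e-04]), 'eef_pos': array([136.70916272, 609.27484991, 201.12551406]), 'tool_rot': array([[-9.75730838e-01,  2.18973113e-01, -3.29204016e-04],
       [ 2.18973360e-01,  9.75729746e-01, -1.45959107e-03],
       [ 1.60295112e-06, -1.49625493e-03, -9.99998881e-01]]), 'wrist_force': array([0.43123423, 0.01603366, 0.020682  ]), 'wrist_torque': array([ 0.04146393,  0.02039744, -0.04636271]), 'width': 87.6436635669432}
scene {'fx': 471.81014849193224, 'fy': 471.81014849193224, 'cx': 314.7547374046197, 'cy': 239.26049553514463, 'rvec': array([ 1.35773556,  1.91518314, -1.09702451]), 'tvec': array([ 250.1537811 , -235.75180695, 1245.94132908])}
top {'fx': 614.1533908710534, 'fy': 614.1533908710534, 'cx': 315.64480949906846, 'cy': 245.49438041004018, 'rvec': array([ 2.1346716 , -2.13954816,  0.19711571]), 'tvec': array([-31.63899185, 627.82682111, 937.03026161])}
wrist {'fx': 371.64829954431775, 'fy': 371.64829954431775, 'cx': 318.0175236073529, 'cy': 243.58484840292417, 'rvec': array([-2.27857961, -1.82241065, -0.2487723 ]), 'tvec': array([-624.98491327,  -32.22425456,  390.96804793])}
```

View pics/scene0.png

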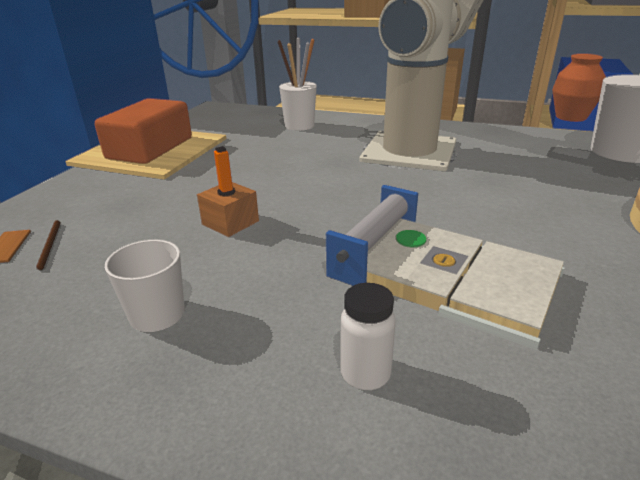

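View pics/top0.png

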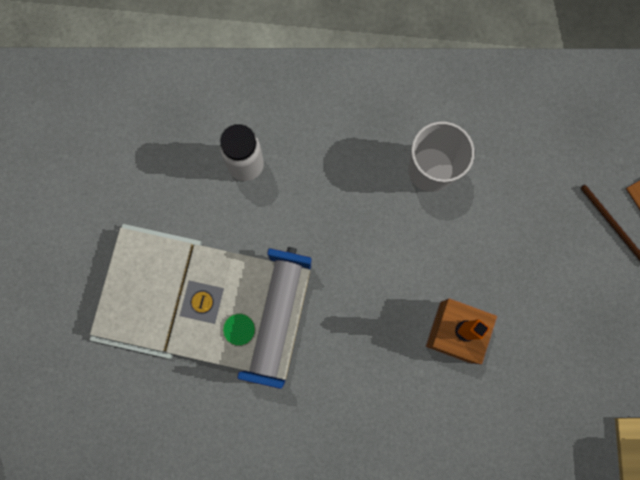

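View pics/wrist0.png

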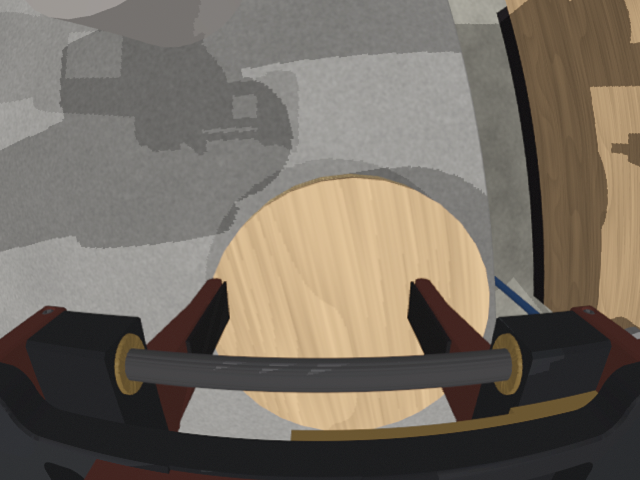

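Scene: bed right of centre, driver in its block at about (224,190); top: cam at about (202,301), block around (463,330), pail (442,155), jar (240,145). I'll enlarge the top view.

```bash
cat > h.py <<'E'
import numpy as np,cv2
from station import *
def K(c): return np.array([[c["fx"],0,c["cx"]],[0,c["fy"],c["cy"]],[0,0,1.]])
def unproj(n,px,z,cm=None):
    c=cm or camera_model(n); R=cv2.Rodrigues(np.array(c["rvec"]))[0]; C=-R.T@c["tvec"]
    u=np.array(px,float); d=np.array([(u[0]-c["cx"])/c["fx"],(u[1]-c["cy"])/c["fy"],1])
    if n=="wrist":
        r=np.hypot(d[0],d[1]); d=np.array([d[0]/r*np.sin(r),d[1]/r*np.sin(r),np.cos(r)]) if r>0 else d
    d=R.T@d
    return C+d*(z-C[2])/d[2]
def proj(n,P,cm=None):
    c=cm or camera_model(n); R=cv2.Rodrigues(np.array(c["rvec"]))[0]; p=R@np.array(P,float)+c["tvec"]
    if n=="wrist":
        r=np.arctan2(np.hypot(p[0],p[1]),p[2]); h=np.hypot(p[0],p[1]); return np.array([c["cx"]+c["fx"]*r*p[0]/h,c["cy"]+c["fy"]*r*p[1]/h])
    return np.array([c["cx"]+c["fx"]*p[0]/p[2],c["cy"]+c["fy"]*p[1]/p[2]])
E
python3 - <<'E'
from h import *
for n,x,y,w,h,o in(("top",80,215,240,180,"bed"),("top",415,290,100,80,"blk"),("scene",190,135,80,100,"sblk")):
    im=cv2.imread(f"pics/{n}0.png")[y:y+h,x:x+w]
    s=min(800//w,600//h); cv2.imwrite(f"pics/{o}.png",cv2.resize(im,None,fx=s,fy=s,interpolation=cv2.INTER_CUBIC)); print(o,s)
for p in[(202,301)]:print(unproj("top",p,31))
E
```

```text
bed 3
blk 7
sblk 6
[540.56289061 151.45244845  31.        ]
```

View pics/bed.png

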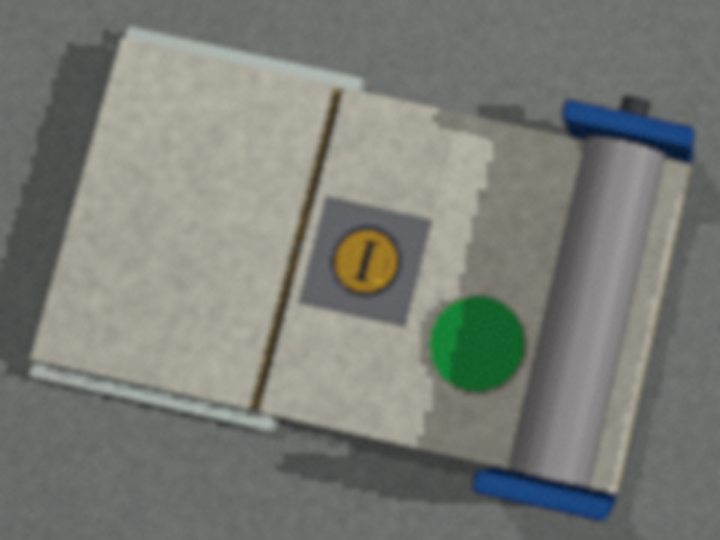

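View pics/blk.png

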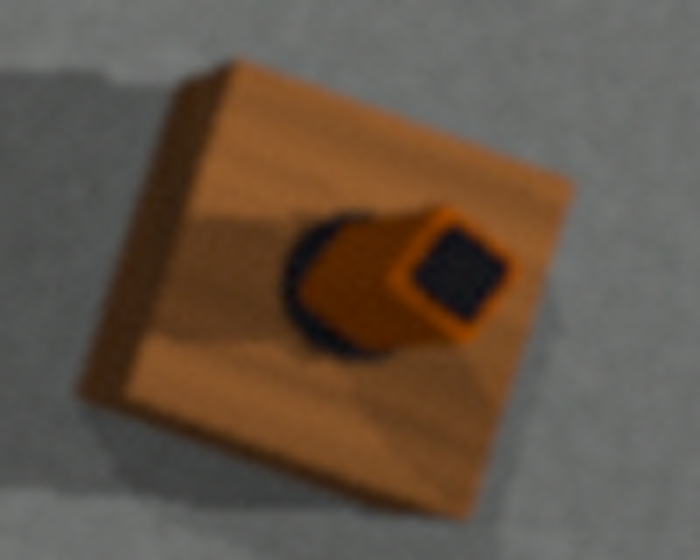

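View pics/sblk.png

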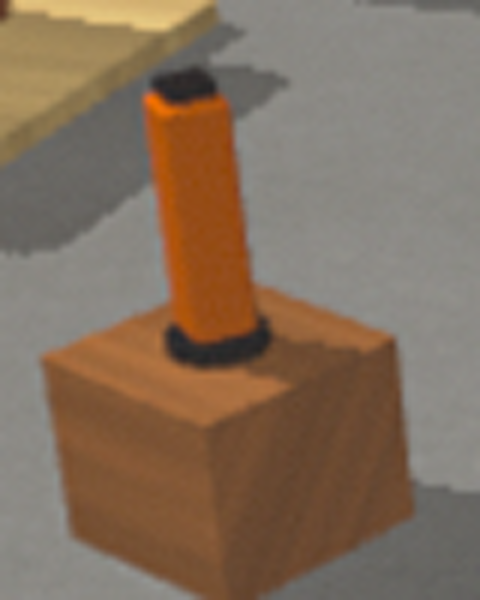

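```bash
python3 - <<'E'
from h import *
def T(pts,s,o,z): return np.array([unproj("top",((p[0]+.5)/s-.5+o[0],(p[1]+.5)/s-.5+o[1]),z)[:2] for p in pts])
ang=lambda v:np.degrees(np.arctan2(v[1],v[0]))
b=T([(237,62),(575,185),(468,518),(128,395)],7,(415,290),66)
print("block",b.round(1),b.mean(0),[ang(b[(i+1)%4]-b[i]).round(1) for i in range(4)],[np.linalg.norm(b[(i+1)%4]-b[i]).round(1) for i in range(4)])
b=T([(447,207),(515,268),(463,342),(390,278)],7,(415,290),150)
print("handle",b.mean(0),[ang(b[(i+1)%4]-b[i]).round(1) for i in range(4)],[np.linalg.norm(b[(i+1)%4]-b[i]).round(1) for i in range(4)])
b=T([(327,198),(430,219),(406,325),(301,302)],3,(80,215),31)
print("plate",b.mean(0),[ang(b[(i+1)%4]-b[i]).round(1) for i in range(4)])
b=T([(370,242),(363,280)],3,(80,215),31);print("slot",b.mean(0),ang(b[1]-b[0]))
b=T([(366,260)],3,(80,215),31);print("cam",b)
b=T([(338,92),(257,410),(614,492),(691,160)],3,(80,215),30);print("edge",b,ang(b[1]-b[0]),ang(b[2]-b[1]))
# rib
print("rib",T([(478,344)],3,(80,215),35)); print("cheeks",T([(567,105),(690,128),(476,475),(605,490)],3,(80,215),85))
print("jar",unproj("top",(238,142),120),"pail",unproj("top",(443,152),100))
c=camera_model("scene");R=cv2.Rodrigues(c["rvec"])[0];print("scenecam",-R.T@c["tvec"])
c=camera_model("top");R=cv2.Rodrigues(c["rvec"])[0];print("topcam",-R.T@c["tvec"])
c=camera_model("wrist");R=cv2.Rodrigues(c["rvec"])[0];C=-R.T@c["tvec"];o=get_obs();print("wristcam in tool",o["tool_rot"].T@(C-o["eef_pos"]),o["tool_rot"].T@R.T)
try:print(grip_depth)
except Exception as e:print(e)
import station;print([a for a in dir(station) if a[0]!='_'])
E
```

```text
block [[ 540.8 -241.8]
 [ 513.1 -316.7]
 [ 439.9 -289. ]
 [ 467.  -214.6]] [ 490.18454749 -265.517908  ] [np.float64(-110.3), np.float64(159.3), np.float64(70.0), np.float64(-20.2)] [np.float64(79.8), np.float64(78.3), np.float64(79.2), np.float64(78.7)]
handle [ 490.3939885  -265.15505031] [np.float64(-133.0), np.float64(142.6), np.float64(47.8), np.float64(-40.7)] [np.float64(18.2), np.float64(18.7), np.float64(19.3), np.float64(18.9)]
plate [539.62696075 151.95170976] [np.float64(-101.6), np.float64(168.5), np.float64(77.6), np.float64(-12.2)]
slot [539.50040407 151.6889802 ] 171.1488578869336
cam [[540.0234019  151.97711147]]
edge [[632.48838817 170.13911252]
 [460.22217254 207.94662511]
 [416.67720738  17.22894775]
 [594.43482051 -23.9719096 ]] 167.62147141517417 -102.8613973813899
rib [[494.63625173  90.2011559 ]]
cheeks [[615.90506529  40.62676766]
 [603.71199838 -23.31198315]
 [427.57681932  84.45256877]
 [419.96083113  19.65530441]]
jar [779.14153317  87.44491124 120.        ] pail [ 769.91030647 -234.79003793  100.        ]
scenecam [1196.42211001  183.52078202  453.23270119]
topcam [ 458.24995264  -20.8831693  1030.90451955]
wristcam in tool [  73.65095718    0.7078795  -183.3529231 ] [[-9.02864677e-04 -9.63064154e-01 -2.69270534e-01]
 [ 9.99999553e-01 -9.44642335e-04  2.55761275e-05]
 [-2.78995798e-04 -2.69270391e-01  9.63064577e-01]]
18.700000000000003
['PlanningError', 'camera_model', 'close_job', 'get_image', 'get_obs', 'grip_depth']
```

Call:
{"method": "play_rows", "body": {
  "rows": [
    [[383,-510,0],-10],
    [[383,-510,0],-20],
    [[383,-510,0],-28],
    [[383,-510,0],-28],
    [[383,-510,0],-28],
    [[383,-510,0],-28],
    [[383,-510,0],-28],
    [[383,-510,0],-28],
    [[383,-510,0],-28],
    [[383,-510,0],-28],
    [[383,-510,0],-28],
    [[353.5,-875,0],-28],
    [[353.5,-875,0],-28],
    [[353.5,-875,0],-28],
    [[353.5,-875,0],-28],
    [[353.5,-875,0],-28],
    [[353.5,-875,0],-28],
    [[353.5,-875,0],-28]
  ],
  "jaw": 60
}}

```text
time: 2.4
eef_pos: [489.9, -267.3, 201.6]
tool_rot: [[-0.756, 0.654, -0.0], [0.654, 0.756, -0.0], [-0.0, -0.0, -1.0]]
wrist_force: [-0.0, -0.4, 0.7]
width: 59.6
```

```bash
python3 - <<'E'
from h import *
o=get_obs();print(o["time"],o["eef_pos"],o["joint_pos"],o["tool_rot"][:,1],np.degrees(np.arctan2(o["tool_rot"][1,1],o["tool_rot"][0,1])))
cm=camera_model("wrist")
im=get_image("wrist")[:,:,::-1]
cv2.imwrite("pics/w1.png",im)
for z in(150,72,66):print(z,proj("wrist",(490.3,-265.3,z),cm))
E
```

```text
2.4 [ 489.91424399 -267.29421743  201.63267964] [-2.98342645e+01  1.86696176e+01  1.01968507e+02 -8.13868389e-03
  5.93630499e+01 -7.89669868e+01] [ 6.54254282e-01  7.56274632e-01 -1.23882081e-04] 49.13686981030766
150 [319.70280566 254.16030251]
72 [319.30152299 227.39720495]
66 [319.27816987 225.85046445]
```

View pics/w1.png

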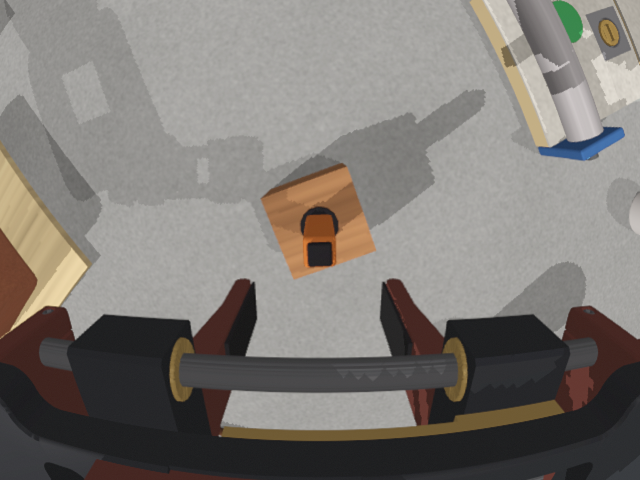

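The wrist view shows the cap at (319,254), exactly where the model predicted, with flats parallel to the jaws. I'll descend and grip.

Call:
{"method": "play_rows", "body": {
  "rows": [
    [[0,0,-50],0],
    [[0,0,-90],0],
    [[0,0,-112],0],
    [[0,0,-112],0],
    [[0,0,-112],0],
    [[0,0,-112],0]
  ]
}}

```text
time: 3.2
eef_pos: [491.3, -265.1, 91.2]
tool_rot: [[-0.759, 0.651, 0.002], [0.651, 0.759, -0.001], [-0.002, 0.0, -1.0]]
wrist_force: [0.0, -0.0, -0.5]
width: 60.0
```

Call:
{"method": "play_rows", "body": {
  "rows": [
    [[0,0,0],0],
    [[0,0,0],0],
    [[0,0,0],0],
    [[0,0,0],0],
    [[0,0,0],0],
    [[0,0,0],0],
    [[0,0,0],0],
    [[0,0,0],0]
  ],
  "jaw": 10,
  "newtons": 50
}}

```text
time: 4.2
eef_pos: [490.3, -265.2, 89.9]
tool_rot: [[-0.759, 0.651, -0.0], [0.651, 0.759, -0.0], [-0.0, -0.0, -1.0]]
wrist_force: [-0.3, -0.3, 1.2]
width: 21.6
```

```bash
python3 - <<'E'
from h import *
o=get_obs();print(o["time"],o["eef_pos"],o["wrist_force"],o["wrist_torque"],o["width"],np.degrees(np.arctan2(o["tool_rot"][1,1],o["tool_rot"][0,1])))
E
```

```text
4.2 [ 490.31616778 -265.24339742   89.86964707] [-0.33243126 -0.25460322  1.15618485] [-0.20915601  0.12301495  0.02475188] 21.63056610875714 49.35104229296846
```

Call:
{"method": "play_rows", "body": {
  "rows": [
    [[0,0,20],0],
    [[0,0,50],0],
    [[0,0,80],0],
    [[0,0,110],0],
    [[0,0,110],0],
    [[0,0,110],0]
  ]
}}

```text
time: 4.95
eef_pos: [489.7, -264.8, 198.8]
tool_rot: [[-0.759, 0.651, -0.001], [0.651, 0.759, 0.001], [0.001, -0.0, -1.0]]
wrist_force: [-0.6, 0.9, -1.9]
width: 21.9
```

```bash
python3 - <<'E'
from h import *
o=get_obs();print(o["time"],o["eef_pos"],o["wrist_force"],o["wrist_torque"],o["width"])
im=get_image("scene")[:,:,::-1]
p=proj("scene",(490,-265,180)).astype(int);print(p)
x,y=p[0]-40,p[1]-40
cv2.imwrite("pics/s2.png",cv2.resize(im[y:y+120,x:x+100],None,fx=5,fy=5,interpolation=cv2.INTER_CUBIC));print(x,y)
cv2.imwrite("pics/w2.png",get_image("wrist")[:,:,::-1])
E
```

```text
4.95 [ 489.74344985 -264.76884607  198.81348625] [-0.64815667  0.87316603 -1.85667149] [-0.00364936  0.01399325  0.01783857] 21.877531814691874
[218 133]
178 93
```

View pics/s2.png

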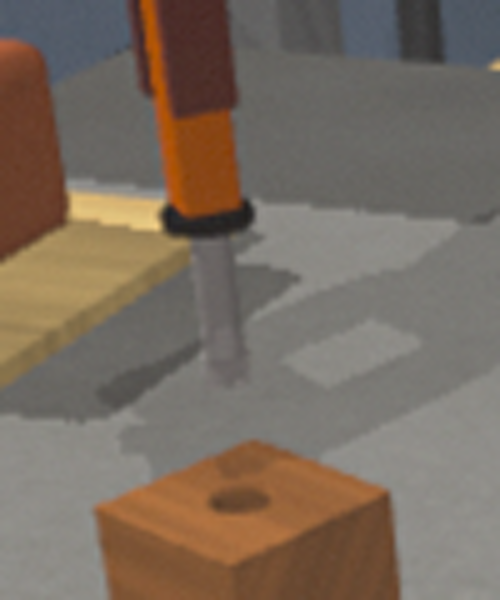

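View pics/w2.png

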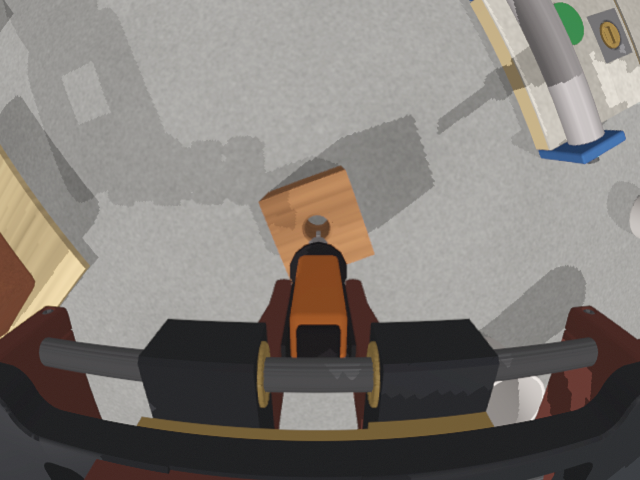

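```bash
python3 - <<'E'
from h import *
im=get_image("scene")[:,:,::-1]
a=cv2.resize(im[135:180,200:245],(400,400),interpolation=cv2.INTER_CUBIC)
w=cv2.imread("pics/w2.png")[205:255,290:340]
b=cv2.resize(w,(400,400),interpolation=cv2.INTER_CUBIC)
cv2.imwrite("pics/tip2.png",np.hstack([a,b]))
E
```

```text
(no output)
```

View pics/tip2.png

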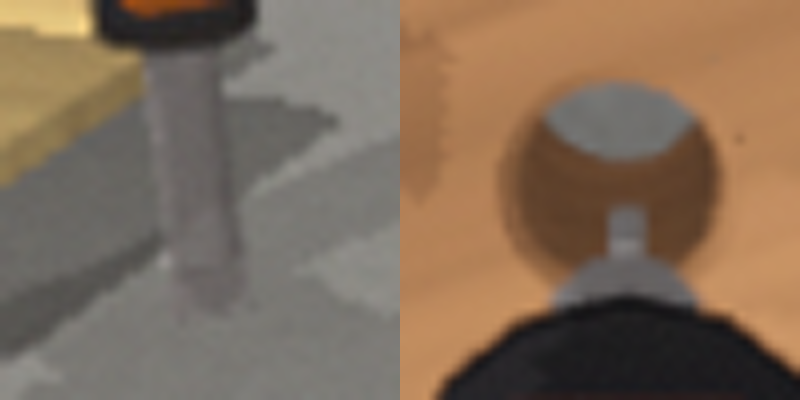

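The wrist crop shows the blade edge-on along the tool's x axis, so the blade is at 139.4°. Next I'll move near the cam and look at the slot.

Call:
{"method": "play_rows", "body": {
  "rows": [
    [[20,60,10],6],
    [[40,120,10],12],
    [[60,180,10],18],
    [[75,235,10],24],
    [[90,290,10],27],
    [[110,345,10],27],
    [[128,398,10],27],
    [[128,398,10],27],
    [[128,398,10],27],
    [[128,398,10],27]
  ]
}}

```text
time: 6.35
eef_pos: [617.8, 131.4, 209.4]
tool_rot: [[-0.971, 0.237, -0.001], [0.237, 0.971, -0.0], [0.001, -0.001, -1.0]]
wrist_force: [-0.2, 0.6, -0.0]
width: 21.6
```

```bash
python3 - <<'E'
from h import *
o=get_obs();print(o["time"],o["eef_pos"],o["joint_pos"],o["tool_rot"][:,0],o["wrist_force"],o["wrist_torque"],o["width"])
cm=camera_model("wrist");im=get_image("wrist")[:,:,::-1];cv2.imwrite("pics/w3.png",im)
p=proj("wrist",(540,152,31),cm);print(p)
x,y=(p-[40,30]).astype(int);print(x,y)
cv2.imwrite("pics/w3c.png",cv2.resize(im[y:y+60,x:x+80],None,fx=10,fy=10,interpolation=cv2.INTER_CUBIC))
import pickle;pickle.dump(cm,open("cm3.pkl","wb"))
im=get_image("top")[:,:,::-1];cv2.imwrite("pics/t3.png",im)
E
```

```text
6.35 [617.78711185 131.44956371 209.37811818] [ 1.09390033e+01  2.43727708e+01  9.20950801e+01 -1.40476626e-02
  6.36019951e+01 -6.53260958e+01] [-0.97142999  0.23732411  0.00101613] [-0.15752819  0.55740896 -0.01796876] [ 0.02720223  0.01629353 -0.00860051] 21.55452566423569
[318.81085694 135.48258131]
278 105
```

View pics/w3.png

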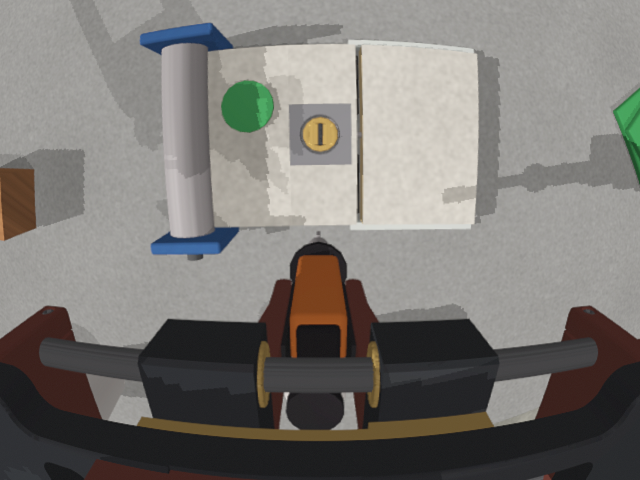

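View pics/w3c.png

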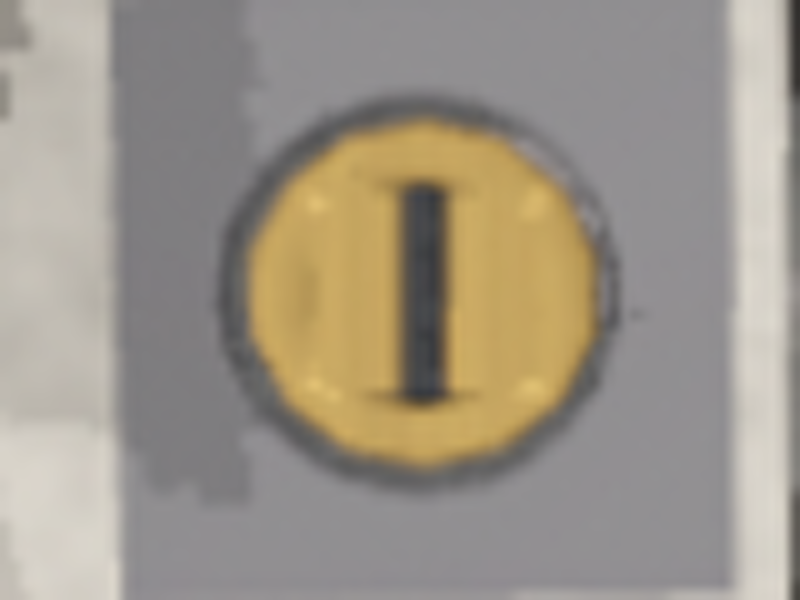

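```bash
python3 - <<'E'
from h import *
import pickle
cm=pickle.load(open("cm3.pkl","rb"))
f=lambda u,v:(278+(u+.5)/10-.5,105+(v+.5)/10-.5)
a=unproj("wrist",f(424,293),31,cm);print("slot",a)
a=unproj("wrist",f(424,185),31,cm);b=unproj("wrist",f(424,400),31,cm);d=b-a;print(np.degrees(np.arctan2(d[1],d[0])),np.linalg.norm(d))
a=unproj("wrist",f(418,292),31,cm);print("disc",a)
o=get_obs();tip=o["eef_pos"]+o["tool_rot"]@[0,0,86];print("tip pred",tip,proj("wrist",tip,cm), proj("top",tip),proj("scene",tip))
im=cv2.imread("pics/w3.png");cv2.imwrite("pics/w3t.png",cv2.resize(im[215:255,294:344],None,fx=14,fy=14,interpolation=cv2.INTER_CUBIC))
s=get_image("scene")[:,:,::-1];p=proj("scene",tip).astype(int);x,y=p-[40,50];print(x,y)
cv2.imwrite("pics/s3.png",cv2.resize(s[y:y+75,x:x+80],None,fx=8,fy=8,interpolation=cv2.INTER_CUBIC))
E
```

```text
slot [538.71517375 153.44061413  31.        ]
-13.758578639998586 20.95037540628894
disc [538.4838549  152.90437117  31.        ]
tip pred [618.06113837 131.48947746 123.80585681] [317.22318075 242.0518881 ] [206.26886533 244.06392997] [429.7451167  229.11996557]
389 179
```

View pics/w3t.png

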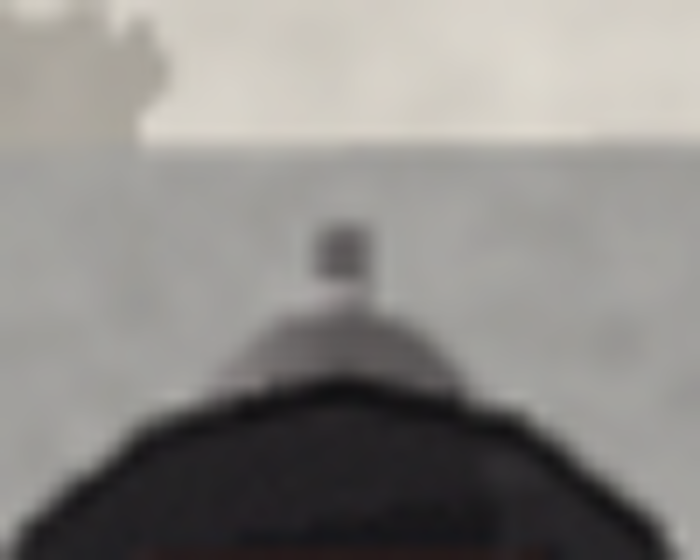

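View pics/s3.png

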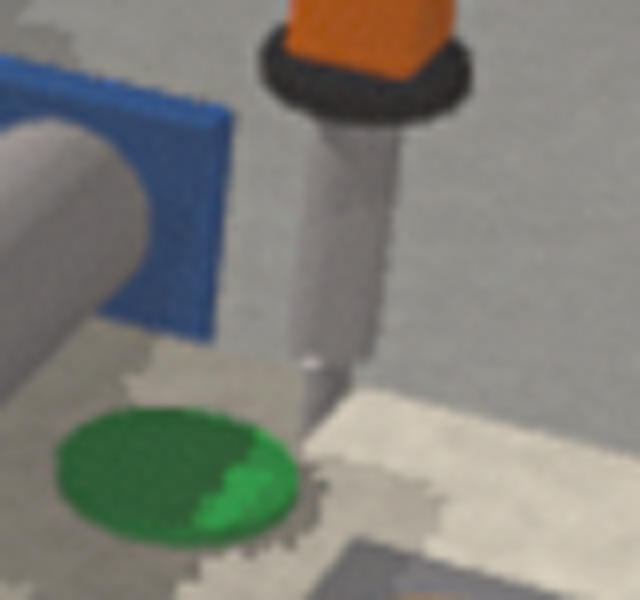

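```bash
python3 - <<'E'
from h import *
import pickle
cm=pickle.load(open("cm3.pkl","rb"))
o=get_obs();R=o["tool_rot"];e=o["eef_pos"];tip=e+R@[0,0,86];
print(proj("wrist",tip+R@[8.5,0,0],cm),proj("wrist",tip+R@[8.5,1.5,0],cm))
t=unproj("wrist",(317.9,230.8),tip[2],cm);print("tip front tool", R.T@(t-e))
for n,s in(("w",(538.6,153.2,31)),("t",(540,152,31))): print(n,R.T@(np.array(s)-e))
E
```

```text
[317.446322   231.22071347] [319.46120121 231.21950986]
tip front tool [ 8.82188992  0.33799676 86.00074451]
w [ 82.43955399   2.04708446 178.94050749]
t [ 80.79459265   1.21395651 178.9404397 ]
```

Call:
{"method": "play_rows", "body": {
  "rows": [
    [[-40,10,0],0],
    [[-79.3,19.4,-20],0],
    [[-79.3,19.4,-60],0],
    [[-79.3,19.4,-81],0],
    [[-79.3,19.4,-81],0],
    [[-79.3,19.4,-81],0],
    [[-79.3,19.4,-81],0],
    [[-79.3,19.4,-81],0]
  ]
}}

```text
time: 7.5
eef_pos: [539.6, 152.3, 129.7]
tool_rot: [[-0.972, 0.236, 0.001], [0.236, 0.972, 0.0], [-0.001, 0.001, -1.0]]
wrist_force: [-0.1, 0.5, -1.4]
width: 21.8
```

```bash
python3 - <<'E'
from h import *
o=get_obs();R=o["tool_rot"];e=o["eef_pos"];tip=e+R@[0,0,86];print(o["time"],e,R[:,0],o["wrist_force"],o["wrist_torque"],"tip",tip)
cm=camera_model("wrist");im=get_image("wrist")[:,:,::-1]
p=proj("wrist",tip+R@[8.5,0,0],cm);print(p,[proj("wrist",q,cm).round(1) for q in((540,152,31),(538.6,153.2,31))])
x,y=(p-[40,45]).astype(int);print(x,y)
cv2.imwrite("pics/w4.png",cv2.resize(im[y:y+60,x:x+80],None,fx=10,fy=10,interpolation=cv2.INTER_CUBIC))
s=get_image("scene")[:,:,::-1];p=proj("scene",tip);print(p);x,y=(p-[40,40]).astype(int);print(x,y)
cv2.imwrite("pics/s4.png",cv2.resize(s[y:y+60,x:x+80],None,fx=10,fy=10,interpolation=cv2.INTER_CUBIC))
E
```

```text
7.5 [539.61024211 152.27383241 129.7291775 ] [-0.97171419  0.23615634 -0.00131225] [-0.12217138  0.49689565 -1.40943541] [-0.04256637  0.00537842 -0.00819159] tip [539.73406057 152.30543387  43.72927244]
[317.00566064 230.45946408] [array([316.8, 237.6]), array([317.8, 235.5])]
277 185
[445.29635044 251.20185253]
405 211
```

View pics/w4.png

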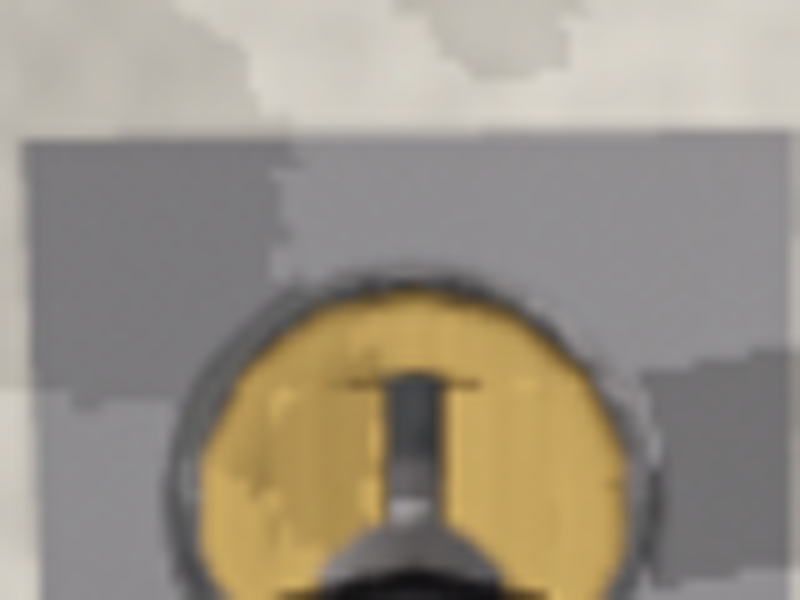

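View pics/s4.png

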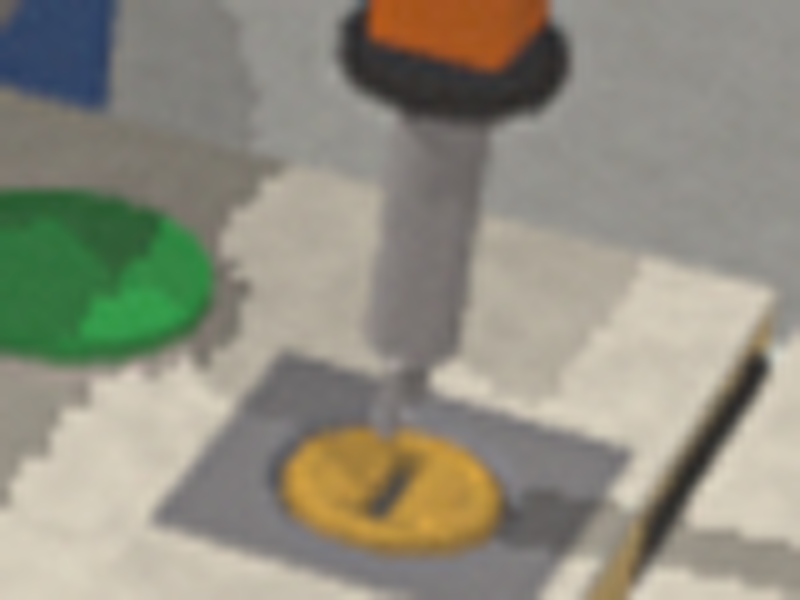

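```bash
python3 - <<'E'
from h import *
o=get_obs();R=o["tool_rot"];e=o["eef_pos"];print(e)
cm=camera_model("wrist")
f=lambda u,v:(277+(u+.5)/10-.5,185+(v+.5)/10-.5)
for n,q,z in(("slotfront",(414,377),31),("bladefront",(410,455),43.7),("slot L",(386,440),31),("slot R",(443,440),31),("bl",(391,510),43.7),("br",(428,510),43.7),("camL",(199,500),31),("camR",(629,500),31),("camtop",(415,292),31)):
    print(n,(R.T@(unproj("wrist",f(*q),z,cm)-e)).round(2))
im=cv2.imread("pics/w4.png")[360:600,300:540];cv2.imwrite("pics/w4z.png",cv2.resize(im,(600,600)))
E
```

```text
[539.31742354 152.28156362 129.38263453]
slotfront [12.04  0.7  98.37]
bladefront [ 8.87  0.4  85.68]
slot L [ 7.02 -1.48 98.38]
slot R [ 7.01  2.95 98.38]
bl [ 4.64 -1.03 85.68]
br [ 4.64  1.74 85.68]
camL [  2.22 -16.14  98.37]
camR [ 2.18 17.52 98.39]
camtop [18.76  0.78 98.37]
```

View pics/w4z.png

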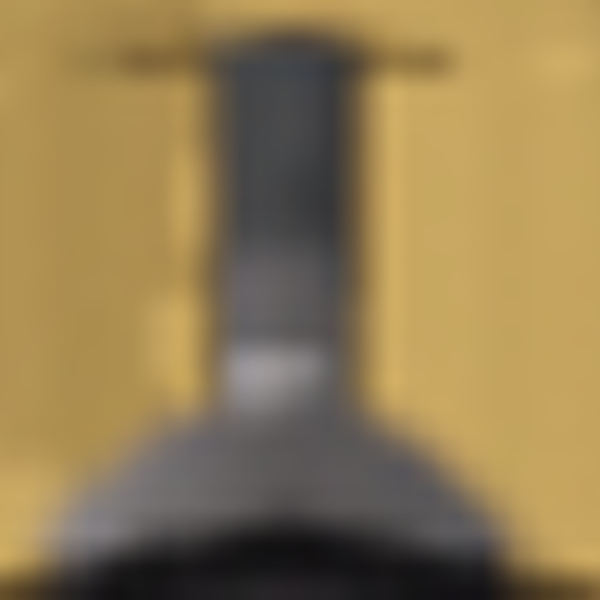

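Wrist close-up: slot lateral centre 0.7 mm and blade 0.35 mm in the tool frame, so almost aligned. I'll nudge it and descend gently.

Call:
{"method": "play_rows", "body": {
  "rows": [
    [[-0.4,0.6,-4],0],
    [[-0.4,0.6,-8],0],
    [[-0.4,0.6,-11],0],
    [[-0.4,0.6,-12],0],
    [[-0.4,0.6,-12.5],0],
    [[-0.4,0.6,-12.5],0],
    [[-0.4,0.6,-12.5],0]
  ]
}}

```text
time: 8.48
eef_pos: [538.7, 152.8, 116.5]
tool_rot: [[-0.972, 0.236, 0.0], [0.236, 0.972, 0.0], [-0.0, 0.0, -1.0]]
wrist_force: [-0.1, 1.0, -1.4]
width: 21.6
```

Call:
{"method": "play_rows", "body": {
  "rows": [
    [[0,0,-0.5],0],
    [[0,0,-1],0],
    [[0,0,-1],0],
    [[0,0,-1],0]
  ]
}}

```text
time: 8.98
eef_pos: [538.7, 152.8, 115.4]
tool_rot: [[-0.972, 0.236, 0.0], [0.236, 0.972, -0.0], [-0.0, 0.0, -1.0]]
wrist_force: [0.1, 0.2, -1.1]
width: 21.9
```

Call:
{"method": "play_rows", "body": {
  "rows": [
    [[0,0,-0.7],0],
    [[0,0,-1.4],0],
    [[0,0,-2],0],
    [[0,0,-2.6],0],
    [[0,0,-2.8],0],
    [[0,0,-2.8],0],
    [[0,0,-2.8],0]
  ]
}}

```text
time: 9.85
eef_pos: [538.7, 152.8, 112.6]
tool_rot: [[-0.972, 0.236, 0.0], [0.236, 0.972, -0.0], [-0.0, 0.0, -1.0]]
wrist_force: [-0.6, 0.5, -1.3]
width: 21.8
```

```bash
python3 - <<'E'
from h import *
o=get_obs();R=o["tool_rot"];e=o["eef_pos"];tip=e+R@[0,0,86];print(o["time"],e,R[:,0],o["wrist_force"],o["wrist_torque"],"tip",tip)
im=get_image("wrist")[:,:,::-1]
cv2.imwrite("pics/w5.png",cv2.resize(im[190:250,277:357],None,fx=10,fy=10,interpolation=cv2.INTER_CUBIC))
s=get_image("scene")[:,:,::-1]
cv2.imwrite("pics/s5.png",cv2.resize(s[205:280,395:495],None,fx=8,fy=8,interpolation=cv2.INTER_CUBIC))
for i in range(4):
  get_image("top"); o=get_obs();print(o["wrist_force"].round(2),o["wrist_torque"].round(3))
E
```

```text
9.85 [538.67372365 152.81793937 112.61111089] [-9.71754019e-01  2.35996021e-01 -7.22183890e-05] [-0.63173175  0.5251346  -1.28893406] [-0.02004276 -0.05944255  0.01088943] tip [538.68008324 152.81780878  26.61111113]
[ 0.2   0.2  -1.01] [0.035 0.031 0.069]
[-0.66 -0.77 -1.31] [0.005 0.028 0.038]
[-0.26  0.24 -0.93] [-0.078 -0.013  0.006]
[ 0.55  0.22 -0.92] [ 0.045 -0.029 -0.018]
```

View pics/w5.png

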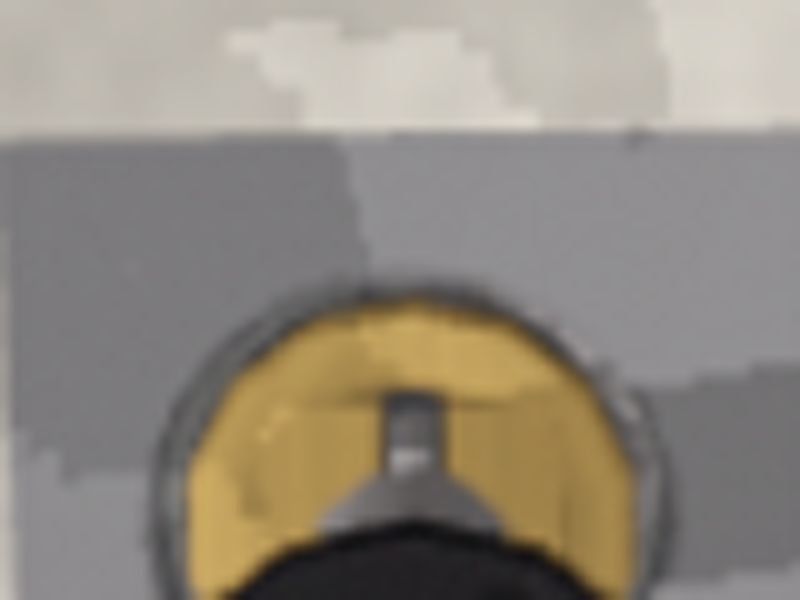

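View pics/s5.png

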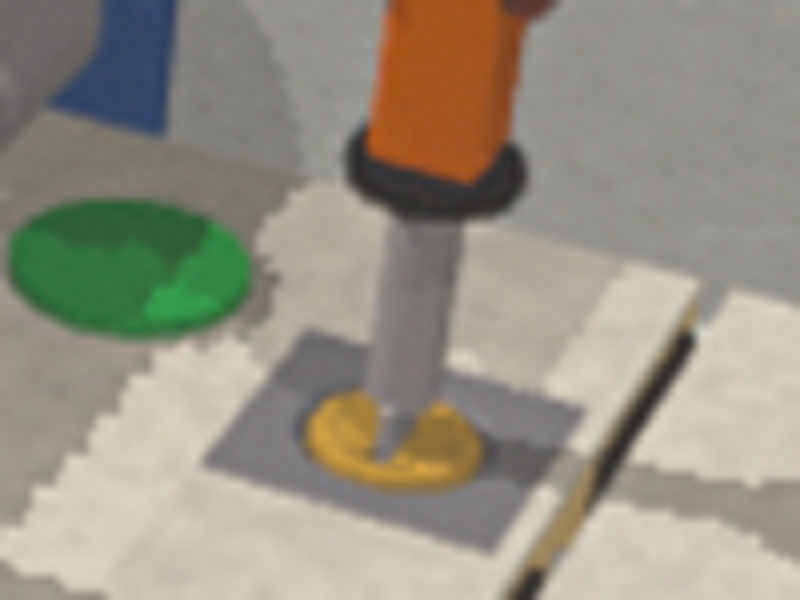

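```bash
cat > m.py <<'E'
from h import *
import sys
n=int(sys.argv[1]) if len(sys.argv)>1 else 6
W=[];T=[];F=[]
for i in range(n):
    get_image("top");o=get_obs();W.append(o["wrist_torque"]);T.append(o["tau"][5]);F.append(o["wrist_force"])
R=o["tool_rot"]
print("t%.2f yawx %.2f q6 %.2f"%(o["time"],np.degrees(np.arctan2(R[1,0],R[0,0])),o["joint_pos"][5]),"Wt",np.mean(W,0).round(3),"sd %.3f"%np.std(W,0)[2],"tau6 %.4f sd %.4f"%(np.mean(T),np.std(T)),"F",np.mean(F,0).round(2),"eef",o["eef_pos"].round(2),"w %.1f"%o["width"])
E
python3 m.py 4
```

```text
t10.35 yawx 166.35 q6 -61.73 Wt [ 0.01   0.019 -0.01 ] sd 0.026 tau6 -0.0001 sd 0.0000 F [-0.41 -0.11 -0.93] eef [538.66 152.82 112.58] w 21.6
```

Call:
{"method": "play_rows", "body": {
  "rows": [
    [[0,0,0],-1],
    [[0,0,0],-2],
    [[0,0,0],-3],
    [[0,0,0],-4],
    [[0,0,0],-5],
    [[0,0,0],-6],
    [[0,0,0],-6]
  ]
}}

```text
time: 11.22
eef_pos: [538.6, 152.8, 112.6]
tool_rot: [[-0.942, 0.337, 0.0], [0.337, 0.942, -0.0], [-0.0, -0.0, -1.0]]
wrist_force: [-0.5, 1.0, -0.8]
width: 21.5
```

```bash
python3 m.py 6
```

```text
t11.53 yawx 160.35 q6 -55.73 Wt [-0.022  0.011  0.009] sd 0.027 tau6 0.0085 sd 0.0141 F [-0.03 -0.03 -1.32] eef [538.66 152.81 112.6 ] w 21.3
```

Call:
{"method": "play_rows", "body": {
  "rows": [
    [[0,0,0],-1],
    [[0,0,0],-2],
    [[0,0,0],-3],
    [[0,0,0],-4],
    [[0,0,0],-4]
  ]
}}

```text
time: 12.15
eef_pos: [538.6, 152.8, 112.5]
tool_rot: [[-0.916, 0.401, -0.0], [0.401, 0.916, -0.0], [0.0, -0.0, -1.0]]
wrist_force: [-0.1, -1.0, -0.7]
width: 21.6
```

```bash
python3 m.py 6
```

```text
t12.45 yawx 156.36 q6 -51.73 Wt [-0.251  0.067  0.044] sd 0.024 tau6 0.0676 sd 0.0138 F [-0.2 -1.  -0.7] eef [538.6  152.76 112.56] w 22.1
```

Call:
{"method": "play_rows", "body": {
  "rows": [
    [[0,0,0],-1],
    [[0,0,0],-2],
    [[0,0,0],-3],
    [[0,0,0],-3]
  ]
}}

```text
time: 12.95
eef_pos: [538.6, 152.8, 112.6]
tool_rot: [[-0.894, 0.449, -0.0], [0.449, 0.894, -0.0], [0.0, -0.0, -1.0]]
wrist_force: [0.1, -2.0, -0.5]
width: 21.8
```

```bash
python3 m.py 6
```

```text
t13.25 yawx 153.35 q6 -48.73 Wt [-0.408  0.153  0.127] sd 0.028 tau6 0.1366 sd 0.0138 F [-0.43 -1.21 -0.84] eef [538.59 152.77 112.56] w 21.6
```

Call:
{"method": "play_rows", "body": {
  "rows": [
    [[0,0,0],-1],
    [[0,0,0],-2],
    [[0,0,0],-3],
    [[0,0,0],-4],
    [[0,0,0],-4]
  ]
}}

```text
time: 13.88
eef_pos: [538.6, 152.8, 112.6]
tool_rot: [[-0.86, 0.51, -0.0], [0.51, 0.86, -0.0], [0.0, -0.0, -1.0]]
wrist_force: [-1.0, -0.8, -1.2]
width: 21.9
```

```bash
python3 m.py 4
```

```text
t14.07 yawx 149.36 q6 -44.73 Wt [-0.499  0.212  0.112] sd 0.020 tau6 0.1409 sd 0.0150 F [-0.9  -1.61 -0.79] eef [538.61 152.81 112.56] w 21.7
```

Call:
{"method": "play_rows", "body": {
  "rows": [
    [[0,0,0],-1],
    [[0,0,0],-2],
    [[0,0,0],-3],
    [[0,0,0],-4]
  ]
}}

```text
time: 14.58
eef_pos: [538.6, 152.8, 112.6]
tool_rot: [[-0.822, 0.57, -0.0], [0.57, 0.822, -0.0], [0.0, -0.0, -1.0]]
wrist_force: [-0.6, -2.0, -0.6]
width: 21.8
```

```bash
python3 m.py 3
```

```text
t14.72 yawx 145.34 q6 -40.72 Wt [-0.531  0.25   0.16 ] sd 0.005 tau6 0.1757 sd 0.0883 F [-0.79 -1.77 -0.58] eef [538.61 152.82 112.57] w 22.2
```

Call:
{"method": "play_rows", "body": {
  "rows": [
    [[0,0,0],-1],
    [[0,0,0],-2],
    [[0,0,0],-3],
    [[0,0,0],-4]
  ]
}}

```text
time: 15.22
eef_pos: [538.6, 152.8, 112.6]
tool_rot: [[-0.78, 0.626, -0.0], [0.626, 0.78, -0.0], [0.0, -0.0, -1.0]]
wrist_force: [-0.9, -1.3, -1.4]
width: 22.2
```

```bash
python3 m.py 3
```

```text
t15.38 yawx 141.34 q6 -36.72 Wt [-0.607  0.291  0.123] sd 0.037 tau6 0.1756 sd 0.0883 F [-0.66 -2.01 -1.19] eef [538.64 152.8  112.55] w 21.6
```

```bash
sed -i 's/print("t%/print("taus",np.round(T,3),end=" ");print("t%/' m.py
```

Call:
{"method": "play_rows", "body": {
  "rows": [
    [[0,0,0],-1],
    [[0,0,0],-2],
    [[0,0,0],-3],
    [[0,0,0],-4],
    [[0,0,0],-4]
  ]
}}

```text
time: 16.0
eef_pos: [538.6, 152.8, 112.5]
tool_rot: [[-0.735, 0.678, -0.0], [0.678, 0.735, -0.0], [0.0, -0.0, -1.0]]
wrist_force: [-0.4, -1.9, -0.6]
width: 21.8
```

```bash
python3 m.py 4
```

```text
taus [0.182 0.155 0.146 0.144] t16.20 yawx 137.36 q6 -32.73 Wt [-0.593  0.319  0.152] sd 0.006 tau6 0.1568 sd 0.0150 F [-1.19 -2.09 -0.95] eef [538.62 152.83 112.57] w 21.8
```

Call:
{"method": "play_rows", "body": {
  "rows": [
    [[0,0,0],-1],
    [[0,0,0],-2],
    [[0,0,0],-3],
    [[0,0,0],-4],
    [[0,0,0],-4]
  ]
}}

```text
time: 16.82
eef_pos: [538.6, 152.8, 112.6]
tool_rot: [[-0.686, 0.727, -0.0], [0.727, 0.686, -0.0], [0.0, -0.0, -1.0]]
wrist_force: [-0.6, -2.2, -1.7]
width: 22.1
```

```bash
python3 m.py 4
```

```text
taus [0.182 0.156 0.147 0.144] t17.02 yawx 133.35 q6 -28.73 Wt [-0.612  0.356  0.14 ] sd 0.038 tau6 0.1571 sd 0.0150 F [-1.28 -2.06 -1.29] eef [538.65 152.81 112.57] w 21.5
```

Call:
{"method": "play_rows", "body": {
  "rows": [
    [[0,0,0],-1],
    [[0,0,0],-2],
    [[0,0,0],-3],
    [[0,0,0],-4],
    [[0,0,0],-4]
  ]
}}

```text
time: 17.65
eef_pos: [538.6, 152.8, 112.6]
tool_rot: [[-0.634, 0.773, -0.0], [0.773, 0.634, -0.0], [0.0, -0.0, -1.0]]
wrist_force: [-0.9, -2.3, -1.2]
width: 21.8
```

```bash
python3 m.py 4
```

```text
taus [0.188 0.161 0.152 0.15 ] t17.85 yawx 129.35 q6 -24.73 Wt [-0.617  0.373  0.133] sd 0.029 tau6 0.1628 sd 0.0150 F [-1.03 -1.99 -0.8 ] eef [538.63 152.85 112.58] w 21.9
```

Call:
{"method": "play_rows", "body": {
  "rows": [
    [[0,0,0],-1],
    [[0,0,0],-2],
    [[0,0,0],-3],
    [[0,0,0],-3]
  ]
}}

```text
time: 18.35
eef_pos: [538.6, 152.8, 112.6]
tool_rot: [[-0.592, 0.806, -0.0], [0.806, 0.592, 0.0], [0.0, -0.0, -1.0]]
wrist_force: [-0.8, -1.7, -0.6]
width: 21.9
```

```bash
python3 m.py 4
```

```text
taus [0.207 0.181 0.172 0.169] t18.55 yawx 126.35 q6 -21.73 Wt [-0.62   0.402  0.178] sd 0.024 tau6 0.1822 sd 0.0150 F [-1.3  -2.09 -1.14] eef [538.65 152.8  112.58] w 21.8
```

Call:
{"method": "play_rows", "body": {
  "rows": [
    [[0,0,0],-0.7],
    [[0,0,0],-1.4],
    [[0,0,0],-2],
    [[0,0,0],-2]
  ]
}}

```text
time: 19.05
eef_pos: [538.6, 152.8, 112.6]
tool_rot: [[-0.564, 0.826, -0.0], [0.826, 0.564, 0.0], [0.0, 0.0, -1.0]]
wrist_force: [-1.3, -2.1, -2.8]
width: 21.7
```

```bash
python3 m.py 4
```

```text
taus [0.197 0.181 0.176 0.174] t19.25 yawx 124.35 q6 -19.73 Wt [-0.601  0.421  0.191] sd 0.021 tau6 0.1819 sd 0.0091 F [-0.95 -2.43 -1.38] eef [538.62 152.82 112.55] w 21.4
```

Call:
{"method": "play_rows", "body": {
  "rows": [
    [[0,0,0],-0.7],
    [[0,0,0],-1.4],
    [[0,0,0],-2],
    [[0,0,0],-2]
  ]
}}

```text
time: 19.75
eef_pos: [538.6, 152.8, 112.6]
tool_rot: [[-0.535, 0.845, -0.0], [0.845, 0.535, -0.0], [0.0, -0.0, -1.0]]
wrist_force: [-1.5, -2.4, -1.4]
width: 21.5
```

```bash
python3 m.py 4
```

```text
taus [0.199 0.183 0.178 0.176] t19.95 yawx 122.35 q6 -17.73 Wt [-0.597  0.45   0.181] sd 0.039 tau6 0.1837 sd 0.0091 F [-1.21 -2.13 -0.89] eef [538.65 152.81 112.57] w 22.0
```

Call:
{"method": "play_rows", "body": {
  "rows": [
    [[0,0,0],-1],
    [[0,0,0],-2],
    [[0,0,0],-3],
    [[0,0,0],-3]
  ]
}}

```text
time: 20.45
eef_pos: [538.6, 152.8, 112.6]
tool_rot: [[-0.49, 0.872, -0.0], [0.872, 0.49, 0.0], [0.0, -0.0, -1.0]]
wrist_force: [-2.0, -1.7, -1.6]
width: 21.9
```

```bash
python3 m.py 4
```

```text
taus [0.212 0.186 0.176 0.173] t20.65 yawx 119.35 q6 -14.73 Wt [-0.614  0.458  0.151] sd 0.020 tau6 0.1868 sd 0.0151 F [-1.27 -1.99 -0.99] eef [538.65 152.82 112.56] w 21.6
```

Call:
{"method": "play_rows", "body": {
  "rows": [
    [[0,0,0],-1],
    [[0,0,0],-2],
    [[0,0,0],-3],
    [[0,0,0],-3]
  ]
}}

```text
time: 21.15
eef_pos: [538.6, 152.8, 112.6]
tool_rot: [[-0.444, 0.896, -0.0], [0.896, 0.444, -0.0], [0.0, -0.0, -1.0]]
wrist_force: [-0.9, -1.2, -0.6]
width: 21.8
```

```bash
python3 m.py 4
```

```text
taus [0.209 0.183 0.174 0.171] t21.35 yawx 116.35 q6 -11.73 Wt [-0.587  0.474  0.154] sd 0.032 tau6 0.1839 sd 0.0151 F [-1.73 -2.02 -1.93] eef [538.65 152.84 112.58] w 21.9
```

Call:
{"method": "play_rows", "body": {
  "rows": [
    [[0,0,0],-1],
    [[0,0,0],-2],
    [[0,0,0],-3],
    [[0,0,0],-4],
    [[0,0,0],-4]
  ]
}}

```text
time: 21.98
eef_pos: [538.7, 152.8, 112.6]
tool_rot: [[-0.38, 0.925, -0.0], [0.925, 0.38, 0.0], [0.0, -0.0, -1.0]]
wrist_force: [-1.4, -2.5, -1.1]
width: 21.9
```

```bash
python3 m.py 4
```

```text
taus [0.219 0.193 0.184 0.181] t22.18 yawx 112.36 q6 -7.74 Wt [-0.59   0.468  0.148] sd 0.028 tau6 0.1942 sd 0.0150 F [-1.47 -1.59 -1.1 ] eef [538.64 152.84 112.58] w 21.7
```

Call:
{"method": "play_rows", "body": {
  "rows": [
    [[0,0,0],-1],
    [[0,0,0],-2],
    [[0,0,0],-3],
    [[0,0,0],-3]
  ]
}}

```text
time: 22.68
eef_pos: [538.6, 152.8, 112.6]
tool_rot: [[-0.331, 0.944, -0.0], [0.944, 0.331, 0.0], [0.0, -0.0, -1.0]]
wrist_force: [-2.0, -0.6, 0.1]
width: 22.0
```

```bash
python3 m.py 4
```

```text
taus [0.249 0.223 0.214 0.211] t22.88 yawx 109.35 q6 -4.73 Wt [-0.583  0.527  0.21 ] sd 0.027 tau6 0.2243 sd 0.0150 F [-1.23 -1.71 -1.44] eef [538.63 152.82 112.58] w 21.7
```

Call:
{"method": "play_rows", "body": {
  "rows": [
    [[0,0,0],-0.7],
    [[0,0,0],-1.4],
    [[0,0,0],-2],
    [[0,0,0],-2]
  ]
}}

```text
time: 23.38
eef_pos: [538.6, 152.8, 112.6]
tool_rot: [[-0.298, 0.955, -0.0], [0.955, 0.298, 0.0], [0.0, -0.0, -1.0]]
wrist_force: [-1.4, -2.8, -2.3]
width: 21.4
```

```bash
python3 m.py 5
```

```text
taus [0.238 0.222 0.216 0.215 0.214] t23.62 yawx 107.35 q6 -2.73 Wt [-0.554  0.514  0.205] sd 0.026 tau6 0.2209 sd 0.0088 F [-1.57 -1.94 -1.14] eef [538.66 152.82 112.59] w 21.5
```

Call:
{"method": "play_rows", "body": {
  "rows": [
    [[0,0,0],-0.7],
    [[0,0,0],-1.4],
    [[0,0,0],-2],
    [[0,0,0],-2]
  ]
}}

```text
time: 24.12
eef_pos: [538.6, 152.8, 112.6]
tool_rot: [[-0.265, 0.964, -0.0], [0.964, 0.265, 0.0], [0.0, -0.0, -1.0]]
wrist_force: [-1.5, -1.1, -1.7]
width: 21.7
```

```bash
python3 m.py 5
```

```text
taus [0.257 0.241 0.236 0.234 0.233] t24.38 yawx 105.35 q6 -0.73 Wt [-0.537  0.57   0.252] sd 0.030 tau6 0.2403 sd 0.0088 F [-2.01 -2.14 -1.01] eef [538.68 152.81 112.58] w 21.6
```

Call:
{"method": "play_rows", "body": {
  "rows": [
    [[0,0,0],-0.7],
    [[0,0,0],-1.4],
    [[0,0,0],-2],
    [[0,0,0],-2]
  ]
}}

```text
time: 24.88
eef_pos: [538.6, 152.8, 112.6]
tool_rot: [[-0.231, 0.973, 0.0], [0.973, 0.231, 0.0], [0.0, 0.0, -1.0]]
wrist_force: [-1.9, -2.2, -0.9]
width: 22.0
```

```bash
python3 m.py 5
```

```text
taus [0.255 0.24  0.234 0.232 0.232] t25.12 yawx 103.35 q6 1.27 Wt [-0.529  0.568  0.238] sd 0.036 tau6 0.2386 sd 0.0088 F [-1.83 -1.15 -1.45] eef [538.66 152.85 112.59] w 21.8
```

Call:
{"method": "play_rows", "body": {
  "rows": [
    [[0,0,0],-0.7],
    [[0,0,0],-1.4],
    [[0,0,0],-2],
    [[0,0,0],-2]
  ]
}}

```text
time: 25.62
eef_pos: [538.7, 152.8, 112.6]
tool_rot: [[-0.197, 0.98, 0.0], [0.98, 0.197, 0.0], [0.0, 0.0, -1.0]]
wrist_force: [-1.8, -1.5, -1.0]
width: 21.5
```

```bash
python3 m.py 5; python3 - <<'E'
from h import *
im=get_image("wrist")[:,:,::-1];cv2.imwrite("pics/w6.png",im)
t=get_image("top")[:,:,::-1];cv2.imwrite("pics/t6.png",cv2.resize(t[215:395,80:320],None,fx=3,fy=3,interpolation=cv2.INTER_CUBIC))
E
```

```text
taus [0.257 0.241 0.235 0.234 0.233] t25.88 yawx 101.35 q6 3.27 Wt [-0.525  0.558  0.223] sd 0.026 tau6 0.2400 sd 0.0088 F [-1.86 -1.98 -1.2 ] eef [538.64 152.81 112.56] w 21.8
```

View pics/w6.png

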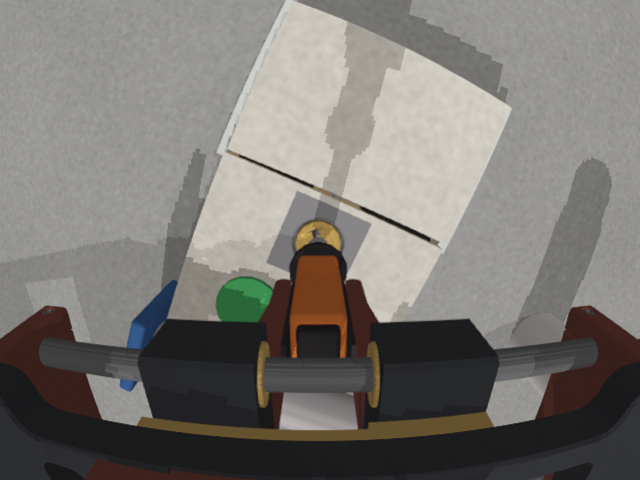

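```bash
python3 - <<'E'
from h import *
im=cv2.imread("pics/w6.png")[210:260,290:350]
cv2.imwrite("pics/w6z.png",cv2.resize(im,None,fx=12,fy=12,interpolation=cv2.INTER_CUBIC))
s=get_image("scene")[:,:,::-1]
cv2.imwrite("pics/s6.png",cv2.resize(s[205:280,395:495],None,fx=8,fy=8,interpolation=cv2.INTER_CUBIC))
E
```

```text
(no output)
```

View pics/w6z.png

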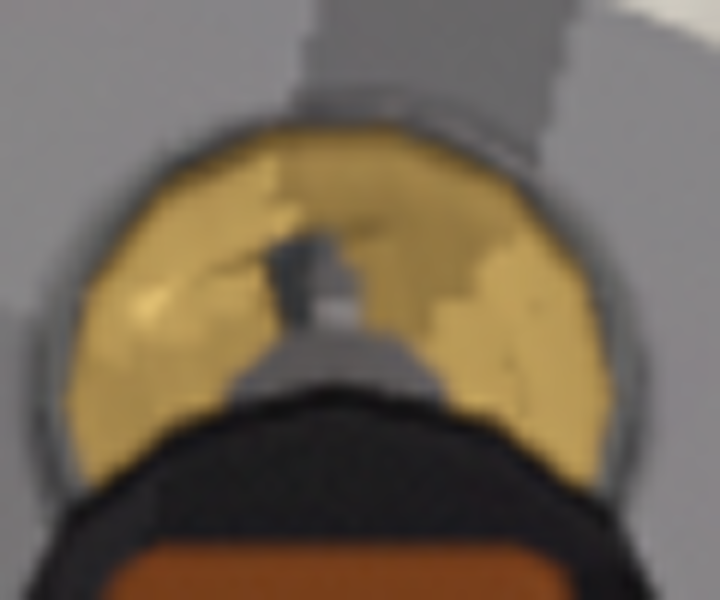

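View pics/s6.png

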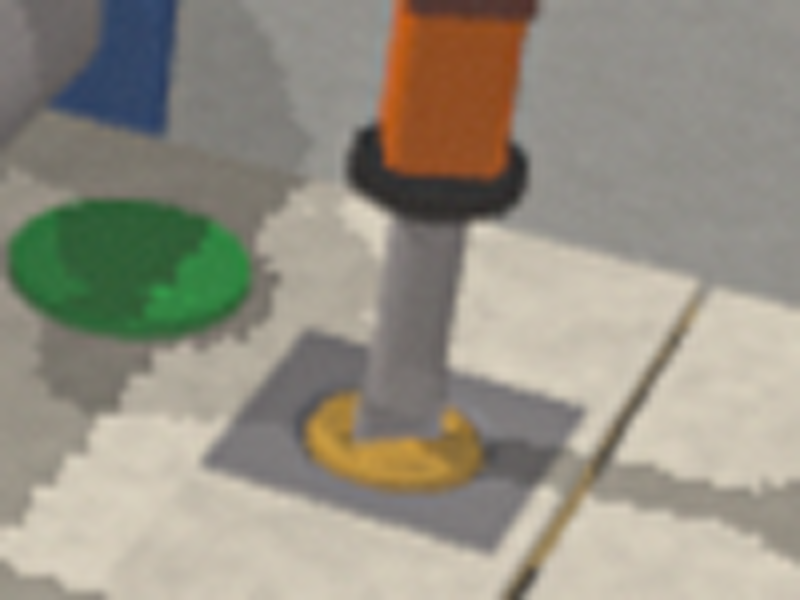

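View pics/t6.png

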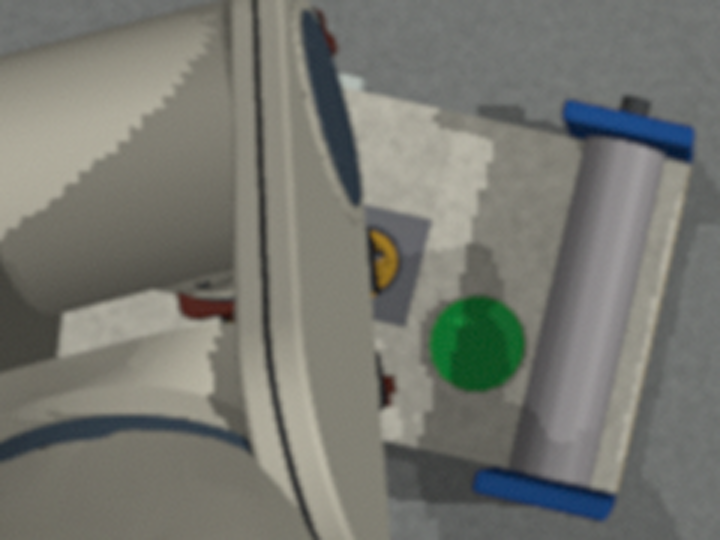

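Handle still square in the jaws and the slot lags the blade by its play. The gap is thin but visible. I'll continue in small steps with a firmer grip.

Call:
{"method": "play_rows", "body": {
  "rows": [
    [[0,0,0],-0.7],
    [[0,0,0],-1.4],
    [[0,0,0],-2],
    [[0,0,0],-2]
  ],
  "newtons": 60
}}

```text
time: 26.52
eef_pos: [538.6, 152.8, 112.6]
tool_rot: [[-0.162, 0.987, -0.0], [0.987, 0.162, -0.0], [-0.0, -0.0, -1.0]]
wrist_force: [-2.0, -2.4, -1.5]
width: 21.9
```

```bash
python3 m.py 5
```

```text
taus [0.279 0.263 0.258 0.256 0.256] t26.77 yawx 99.35 q6 5.27 Wt [-0.501  0.578  0.258] sd 0.034 tau6 0.2623 sd 0.0087 F [-1.53 -2.03 -1.51] eef [538.64 152.8  112.59] w 21.6
```

Call:
{"method": "play_rows", "body": {
  "rows": [
    [[0,0,0],-0.7],
    [[0,0,0],-1.4],
    [[0,0,0],-2],
    [[0,0,0],-2]
  ]
}}

```text
time: 27.28
eef_pos: [538.6, 152.8, 112.6]
tool_rot: [[-0.128, 0.992, 0.0], [0.992, 0.128, 0.0], [0.0, 0.0, -1.0]]
wrist_force: [-2.5, -1.2, -0.4]
width: 21.2
```

```bash
python3 m.py 5
```

```text
taus [0.294 0.279 0.273 0.272 0.271] t27.52 yawx 97.35 q6 7.27 Wt [-0.509  0.596  0.277] sd 0.038 tau6 0.2779 sd 0.0088 F [-1.78 -1.44 -1.14] eef [538.61 152.81 112.56] w 21.5
```

Call:
{"method": "play_rows", "body": {
  "rows": [
    [[0,0,0],-0.7],
    [[0,0,0],-1.4],
    [[0,0,0],-2],
    [[0,0,0],-2]
  ]
}}

```text
time: 28.02
eef_pos: [538.7, 152.8, 112.6]
tool_rot: [[-0.093, 0.996, 0.0], [0.996, 0.093, 0.0], [0.0, 0.0, -1.0]]
wrist_force: [-2.2, -1.8, -2.7]
width: 21.4
```

```bash
python3 m.py 5;  python3 - <<'E'
from h import *
im=get_image("wrist")[:,:,::-1];cv2.imwrite("pics/w7.png",im)
a=cv2.resize(im[210:260,290:350],(480,400),interpolation=cv2.INTER_CUBIC)
b=cv2.resize(cv2.imread("pics/w6.png")[210:260,290:350],(480,400),interpolation=cv2.INTER_CUBIC)
cv2.imwrite("pics/w7z.png",np.hstack([b[:,40:440],a[:,40:440]]))
E
```

```text
taus [0.293 0.277 0.271 0.269 0.269] t28.27 yawx 95.35 q6 9.27 Wt [-0.503  0.621  0.257] sd 0.017 tau6 0.2758 sd 0.0088 F [-1.73 -1.53 -1.27] eef [538.63 152.85 112.58] w 21.8
```

View pics/w7z.png

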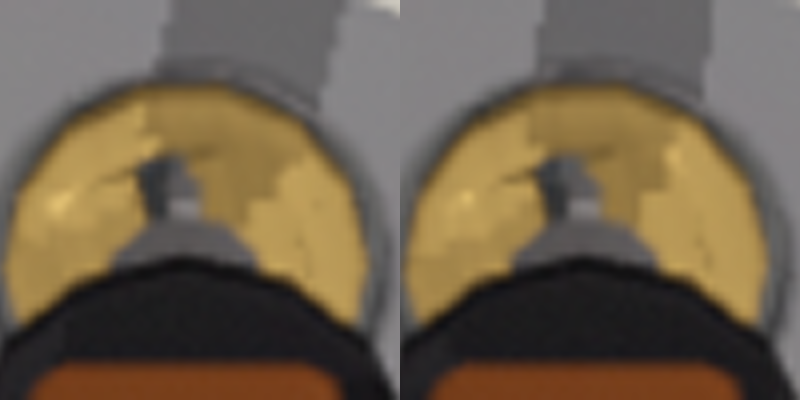

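View pics/w7.png

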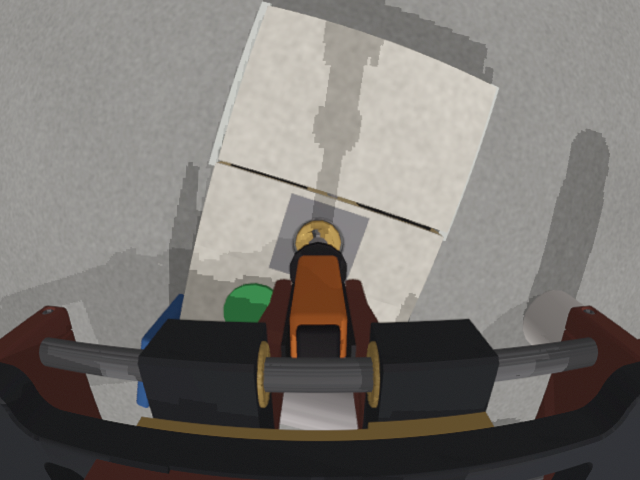

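Call:
{"method": "play_rows", "body": {
  "rows": [
    [[0,0,0],-0.7],
    [[0,0,0],-1.4],
    [[0,0,0],-2],
    [[0,0,0],-2]
  ]
}}

```text
time: 28.82
eef_pos: [538.6, 152.8, 112.6]
tool_rot: [[-0.058, 0.998, -0.0], [0.998, 0.058, 0.0], [0.0, -0.0, -1.0]]
wrist_force: [-2.6, -1.4, -1.0]
width: 21.7
```

```bash
python3 m.py 5
```

```text
taus [0.312 0.296 0.291 0.289 0.288] t29.07 yawx 93.35 q6 11.27 Wt [-0.489  0.627  0.297] sd 0.024 tau6 0.2952 sd 0.0087 F [-1.93 -1.12 -1.51] eef [538.65 152.81 112.59] w 21.7
```

Torque settled at 0.288 N m (wrist 0.297), about 19 N, so I stop here. I'll unwind to centre the blade in the slot, then check.

Call:
{"method": "play_rows", "body": {
  "rows": [
    [[0,0,0],3],
    [[0,0,0],6],
    [[0,0,0],9],
    [[0,0,0],12],
    [[0,0,0],14],
    [[0,0,0],16],
    [[0,0,0],16]
  ]
}}

```text
time: 29.95
eef_pos: [539.2, 153.0, 112.8]
tool_rot: [[-0.331, 0.944, 0.001], [0.944, 0.331, 0.0], [0.0, 0.001, -1.0]]
wrist_force: [-0.4, 0.3, -1.8]
width: 21.6
```

```bash
python3 m.py 4;  python3 - <<'E'
from h import *
im=get_image("wrist")[:,:,::-1];cv2.imwrite("pics/w8.png",im)
cv2.imwrite("pics/w8z.png",cv2.resize(im[190:260,280:360],None,fx=8,fy=8,interpolation=cv2.INTER_CUBIC))
E
```

```text
taus [-0.069 -0.018 -0.001  0.003] t30.15 yawx 109.33 q6 -4.71 Wt [-0.054  0.033 -0.01 ] sd 0.055 tau6 -0.0215 sd 0.0289 F [ 0.02 -0.1  -1.1 ] eef [538.83 152.89 112.66] w 21.7
```

View pics/w8z.png

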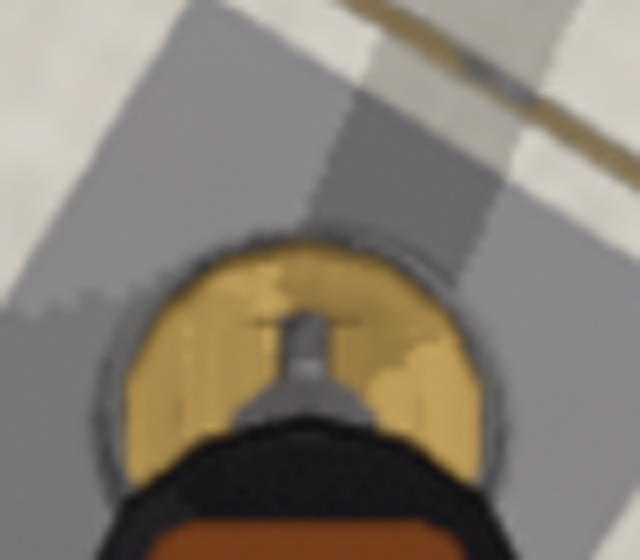

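Call:
{"method": "play_rows", "body": {
  "rows": [
    [[0,0,3],0],
    [[0,0,10],0],
    [[0,0,30],0],
    [[0,0,60],0],
    [[0,0,97],0],
    [[0,0,100],0],
    [[-6,-50,100],0],
    [[-12,-105,100],0],
    [[-18,-160,100],0],
    [[-25,-215,100],0],
    [[-31,-270,100],0],
    [[-37,-325,100],0],
    [[-43,-375,100],0],
    [[-48.3,-418,100],0],
    [[-48.3,-418,100],0],
    [[-48.3,-418,100],0],
    [[-48.3,-418,100],0]
  ]
}}

```text
time: 32.33
eef_pos: [490.3, -264.0, 212.2]
tool_rot: [[-0.332, 0.943, -0.001], [0.943, 0.332, 0.001], [0.001, -0.0, -1.0]]
wrist_force: [0.9, -0.8, -1.6]
width: 21.8
```

```bash
python3 - <<'E'
from h import *
o=get_obs();R=o["tool_rot"];print(o["time"],o["eef_pos"],R[:,0],o["wrist_force"])
im=get_image("wrist")[:,:,::-1];cv2.imwrite("pics/w9.png",im)
t=get_image("top")[:,:,::-1];cv2.imwrite("pics/t9.png",cv2.resize(t[215:395,80:320],None,fx=3,fy=3,interpolation=cv2.INTER_CUBIC))
E
```

```text
32.325 [ 490.27048542 -263.97505561  212.16909001] [-3.32494463e-01  9.43104885e-01  7.80168345e-04] [ 0.88212091 -0.83521242 -1.62779078]
```

View pics/w9.png

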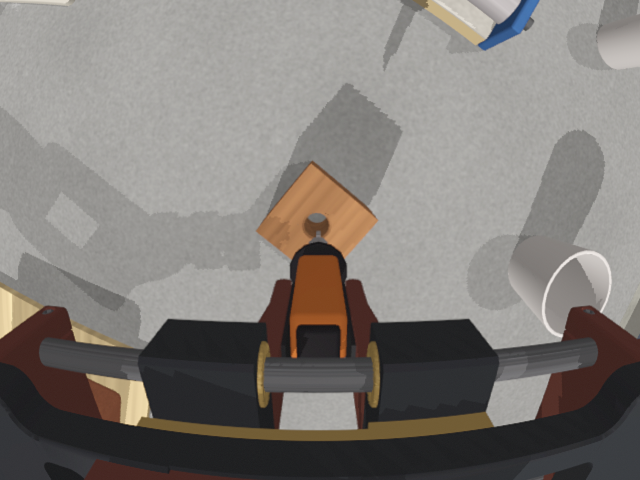

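View pics/t9.png

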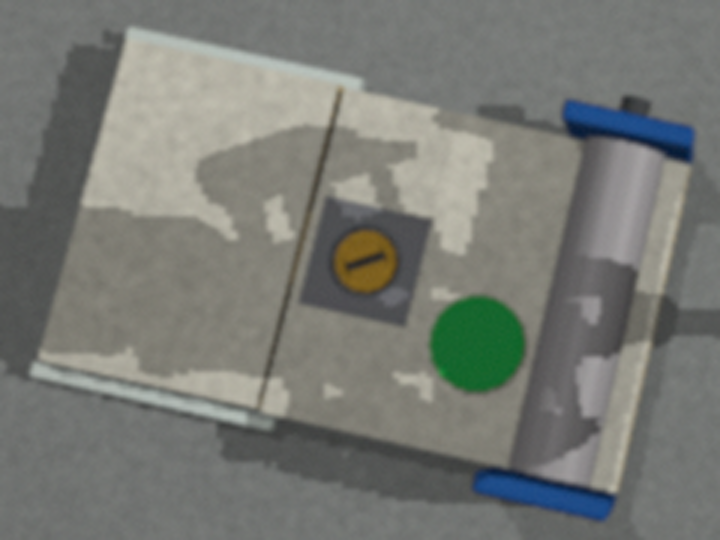

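The top view shows the leaf drawn in, the cam turned and the rib unmoved; the wrist view shows the tip above the hole. Lowering the driver into the block.

Call:
{"method": "play_rows", "body": {
  "rows": [
    [[0,0,-25],0],
    [[0,0,-50],0],
    [[0,0,-58],0],
    [[0,0,-65],0],
    [[0,0,-72],0],
    [[0,0,-80],0],
    [[0,0,-95],0],
    [[0,0,-110],0],
    [[0,0,-119],0],
    [[0,0,-122],0],
    [[0,0,-122],0],
    [[0,0,-122],0]
  ]
}}

```text
time: 33.92
eef_pos: [490.7, -265.4, 90.9]
tool_rot: [[-0.331, 0.944, 0.001], [0.944, 0.331, -0.0], [-0.001, 0.001, -1.0]]
wrist_force: [0.4, -0.7, -1.5]
width: 22.0
```

```bash
python3 m.py 3
```

```text
taus [-0. -0. -0.] t34.08 yawx 109.35 q6 -48.98 Wt [-0.066  0.034  0.004] sd 0.043 tau6 -0.0000 sd 0.0000 F [ 0.25 -0.23 -1.04] eef [ 490.55 -265.28   90.83] w 21.9
```

Call:
{"method": "play_rows", "body": {
  "rows": [
    [[0,0,-0.5],0],
    [[0,0,-0.8],0],
    [[0,0,-0.8],0]
  ]
}}

```text
time: 34.45
eef_pos: [490.4, -265.2, 89.9]
tool_rot: [[-0.331, 0.944, 0.0], [0.944, 0.331, -0.0], [-0.0, 0.0, -1.0]]
wrist_force: [0.1, -0.0, 0.3]
width: 21.6
```

Call:
{"method": "play_rows", "body": {
  "rows": [
    [[0,0,0],0],
    [[0,0,0],0],
    [[0,0,0],0],
    [[0,0,0],0],
    [[0,0,0],0],
    [[0,0,0],0]
  ],
  "jaw": 60
}}

```text
time: 35.2
eef_pos: [490.3, -265.2, 89.8]
tool_rot: [[-0.331, 0.944, -0.0], [0.944, 0.331, -0.0], [0.0, -0.0, -1.0]]
wrist_force: [-0.0, 0.1, -0.1]
width: 60.0
```

Call:
{"method": "play_rows", "body": {
  "rows": [
    [[0,0,20],0],
    [[0,0,50],0],
    [[0,0,90],0],
    [[0,0,140],0],
    [[-20,0,160],0],
    [[-70,0,160],0],
    [[-70,0,160],0],
    [[-70,0,160],0],
    [[-70,0,160],0]
  ]
}}

```text
time: 36.33
eef_pos: [421.3, -265.3, 249.7]
tool_rot: [[-0.332, 0.943, 0.0], [0.943, 0.332, -0.0], [-0.0, 0.0, -1.0]]
wrist_force: [0.8, -0.2, -0.1]
width: 60.0
```

```bash
python3 - <<'E'
from h import *
o=get_obs();print(o["time"],o["eef_pos"],o["width"],o["wrist_force"])
s=get_image("scene")[:,:,::-1];cv2.imwrite("pics/s10.png",s)
t=get_image("top")[:,:,::-1];cv2.imwrite("pics/t10.png",t)
cv2.imwrite("pics/s10z.png",cv2.resize(s[135:235,190:270],None,fx=6,fy=6,interpolation=cv2.INTER_CUBIC))
E
```

```text
36.325 [ 421.28768155 -265.32964655  249.70123916] 60.02730291036177 [ 0.75855815 -0.15332015 -0.14436141]
```

View pics/s10.png

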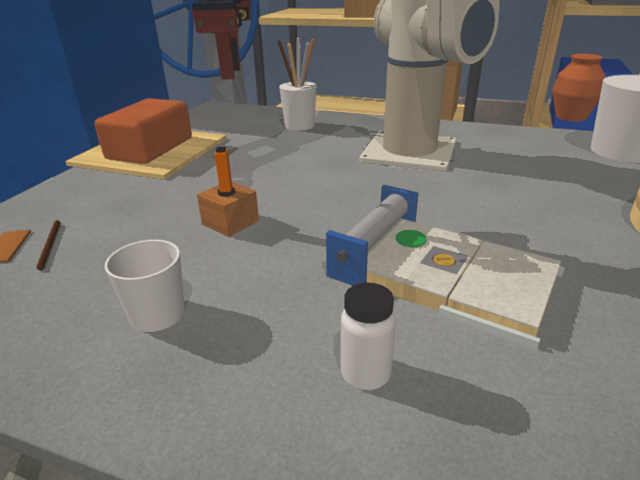

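View pics/s10z.png

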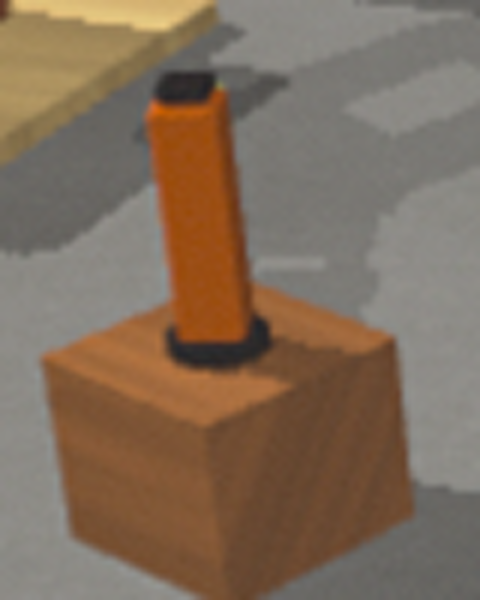

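View pics/t10.png

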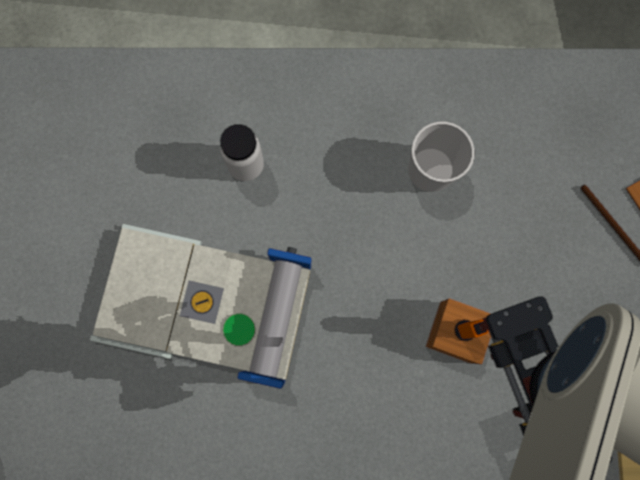

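```bash
python3 -c "
from station import *
print(close_job())"
```

```text
the job is handed in; nothing more can be done
None
```

I set the screwdriver's blade in the cam's slot with no noticeable contact force and turned the cam about 57° clockwise in small steps. The screwdriver is back in its block, and I handed the job in just after 36 s of the 62 s; no verdict was reported.

- **Torque:** It ran at about 0.144 N m turning freely and 0.175 N m while the leaf slid. I stopped once it settled at 0.288 N m by joint 6 and 0.297 N m by the wrist sensor. By the task's torque figures that is about 19 N of pull; I had no direct reading of the pull.
- **Uneven climb:** The torque rose in steps, with a flat stretch at 0.233 N m, not in one smooth rise. I checked the wrist view there and the handle had not slipped in the jaws.
- **Last pictures:** The leaf is drawn in against its seal. The screwdriver stands upright in its block, collar down. The jar, pail and rib are where they started, and the open gripper is clear of everything.
- **Disagreement:** The top and wrist cameras put the cam's centre about 1.8 mm apart. I used a point between the two, closer to the wrist camera's, and the blade entered freely.

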